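# Slide the finned sample block into the cooler's fin pack

## Task

Slide the loose aluminium sample block along the bench into the cooler's fixed copper fin pack, so that its fins go between the pack's fins and its solid part rests against the pack, fully home with no gap. Keep the block flat on the bench (push it, do not lift it), push gently without knocking or ramming it, and leave the other labware where it stands.

Things in the scene. Friction and masses are not known exactly. Their poses are not given: they have to be found in the camera images.
- cooler: Cooling unit, a fixed white box 150 (x) x 190 (y) x 65 mm high; origin at the centre of its underside. Its x axis points level from its front to its rear; a comb-shaped fin pack 58 mm deep stands against the front face. Parallel to the unit, the pack is bolted on through slotted holes, so its middle may sit up to 7 mm to either side in y. This is not reported: find it by touch or by eye.
- mouth (a point): Nominal middle of the fin pack's mouth plane (tips of its fins), 133 mm in front of the unit's centre, 22 mm above the bench; x points level into the pack, z up. Its x is true, but the pack's own middle may be up to 7 mm off in y. The pack: 44 mm high from the bench up, 134 mm wide (y), x = 0 to 58 mm; five fins between two end cheeks.
- packfins (a point): Same middle line as the mouth, 25 mm further in, on top (44 mm up): half-way along the five upright copper fins. Fins 6 mm thick, pitch 16 mm, 50 mm long, rounded noses; six slots 10 mm wide, open on top and at the mouth, closed by an 8 mm back wall. Blue end cheeks 22 mm thick, 50 mm long, with flat outer sides 67 mm from the pack's own middle (good to feel with a finger).
- block_center (a point): Centre, half-way up (22 mm above the bench), of the loose aluminium sample block, 88 (x) x 86 (y) x 44 mm high, 0.4 to 0.85 kg. x points from its flat back to its fin tips. Solid from x = -44 to -4 mm, fins from there to +44. Each side is one flat face. Slides under a few newtons; too wide for most grippers, so push its back and sides. Fully home, this point is 4 mm inside the mouth plane.
- block_tips (a point): Middle of the block's fin tips, 44 mm ahead of its centre, 22 mm up. Six upright fins, 6 mm thick, 48 mm long, pitch 16 mm, rounded noses, the outer ones flush with the block's sides. Each goes into one of the pack's six slots with 2 mm clearance on either side. Home, the solid part's front rests on the mouth plane, the tips 2 mm short of the back wall.
- block: The same loose block; origin at the centre of its underside, same axes as its centre point. Centre of mass about 10 mm behind the middle. Its weight and friction vary.
- amber_jar: bystander: brown glass jar, 52 mm across, 75 mm high, beside the unit; origin under its centre
- beaker: bystander: glass beaker, 66 mm across, 85 mm high, beside the unit; origin under its centre
- solvent: bystander: brown glass bottle, 68 mm across, 150 mm high; origin under its centre
- tube_rack: bystander: white rack of orange-capped tubes, 110 x 60 x 58 mm high; origin under its centre
- spatula: bystander: steel spatula, 180 mm long, lying on the bench
- flask: bystander: conical glass flask, 72 mm across, 118 mm high; origin under its centre
- white_jar: bystander: white jar with blue lid, 60 mm across, 60 mm high; origin under its centre
Mind the look-alikes: they are no part of the job. Leave any green look-alike of the cooler alone.

How it is judged:
At the end, for the whole second after the job is handed in: The block lies flat, upright and at rest on the bench, its fins between the pack's fins, its solid part within 3 mm of the pack's mouth plane, parallel to it within 0.06 rad (x of block_center in the frame of mouth between 0.001 and 0.007 m and y of block_center in the frame of mouth between -0.011 and 0.011 m and z of block_center in the frame of mouth below 0.003 m and angle between the x axis of block_center and the x axis of mouth, either way round below 0.06 rad and angle between block_center's own z axis and vertical below 0.05 rad and linear speed of block below 0.01 m/s); the robot touches nothing.
It fails at once if the block is lifted or tipped off the bench (height (world z) of block_center above 0.034 m or angle between block_center's own z axis and vertical above 0.2 rad).
It fails at once if the block is knocked along (faster than 0.3 m/s) or rammed (fingers press it with over 80 N) (linear speed of block above 0.3 m/s or contact force between the fingers and block above 80 N).
It fails at once if other labware is disturbed (distance of any of amber_jar, beaker, solvent, tube_rack, spatula, flask, white_jar from where it was at the start of the episode above 0.03 m).
It also fails if it takes over 64 s, if anything falls off the work surface, if the arm or the gripper's body presses on something with over 40 N, if the wrist force passes 120 N, or if a joint passes its speed limit or range.

## Robot

A 6-joint arm with a two-finger parallel gripper is mounted at the origin on the work surface. World frame = base frame: x ahead of the robot, y to its left, z up, the work surface at z = 0. Lengths are in m, angles in rad, forces in N, time in s.
With the tool pointing down it reaches from about 0.35 to 0.975 m from the base axis. Payload 7.1 kg.
Tool frame: the origin (TCP) lies at the very end of the fingers, on their centre line; the grasp point (between the pads) lies 19 mm behind it; z points along the fingers, y is the line along which they close (so a half turn about z gives the same grasp; the last joint's range is limited). The gripper opens to 88 mm and grips with 3 to 60 N. Pads are 20 mm wide; open, the fingers measure 115 mm over their backs; the gripper's body (75 mm by 178 mm) begins 61 mm behind the grasp point.
Start: joints at [1.091, 0.423, 1.63, -0, 1.089, -0.019], TCP at [0.278, 0.56, 0.199] pointing down, gripper open.
Joint ranges: [-3, 3], [-0.9, 2.11], [0.09, 2.58], [-1.31, 4.45], [0.11, 2.69], [-2.54, 2.54]. Speed limits (rad/s): [2.39, 2.39, 3.01, 3.14, 3.14, 3.14].

## Interface

Orientations are given as a rotation vector (axis times angle).
In Python, from plant import r gives the robot as it stands.
- The arm moves only by the tool drive_tool, never from a script. Its argument "rows" is a list that holds one entry, the list of rows, each a list of 7 numbers: the shift along the tool's x, y, z in m, then the turn, a rotation vector about the tool's x, y, z in rad, then the opening in per cent of the stroke, from 0 (shut) to 100 (fully open). In form: [[[dx, dy, dz, rx, ry, rz, gripper], ...]]. A call has 1 to 12 rows; each row shifts and turns the commanded pose from where the row before left it, along the tool's axes as they then stand; what a row does not reach is not made up. A row lasts 1/10 s, in which the tool goes at most 50 mm and 8.59 degrees, less where a joint would pass 70% of its speed; a pose out of reach is approached as far as the arm can. A call is refused whole if a number of a shift passes 0.05 or a number of a turn 0.15, either way. A call with a gripper value outside its range is refused whole. The fingers move at their own pace and stop on an object; "grip_force" is the grip in N (left out, the last holds). Time passes only in rows, so rows that do not move let the fingers close. It gives the time, the measured TCP pose, the force, the opening and the grip force at its end, in the units of the state.
- r.sense(): the state, without advancing time (a new reading comes with each control period).
- r.get_image(name): name is "scene" or "top" or "wrist"; returns a dict with "color" (400x640x3 uint8, red, green, blue), "fovy" (degrees; the focal length in pixels is half the picture's height over the tangent of half this angle, whatever the lens; pixels are square), "cx", "cy" (the principal point, pixels), "k1" (the pictures are not rectified: a ray, as slopes to the right and down, at radius r is drawn at 1 + k1 r^2 times it, then the intrinsics apply), "T" (4x4, takes a point from camera to world coordinates). Camera axes: x right, y down, z forward; pixel columns grow to the right and rows downward; lengths in m; the calibration is good to about 2 mm. A picture is of the moment at which its call begins. There is no depth.
- r.hand_in(): hands the job in; it is judged then, once.
The state is a dict: "t": time; "joint_pos": joint angles; "qvel": joint speeds; "tau": joint torques, N m; "eef_pos": TCP position; "ee_rot": TCP orientation; "ft_force": force on the tool from outside, world axes, zero at the start; "torque": the same for the moment, N m; "width": opening from 0.0 (shut) to 1.0 (fully open); "gripper_force": force on a finger pad.
Only numpy, scipy, OpenCV 4.12 (cv2) and the standard library are available. Lean on these libraries where they do the work, as an engineer would, in place of code of your own. Each camera call takes 0.05 s, during which the arm holds its last target. There are 200 camera calls.

## Working session

There is one attempt and no reset: what is moved stays moved. The work goes in short steps, Python scripts to look and compute and a tool call to move; the robot and the scene stay as the last step left them, time stands still between calls to the robot, and variables do not carry over. Pictures are saved under pics/ and viewed, at most 10 in all, crops included, and the job is handed in when it is done.

Besides the shell and the picture viewer there is one more tool, called after "Request:" as name([rows], argument=value, ...), one row to a line, values as JSON. drive_tool: Moves the arm, as the interface text tells. Its arguments: {"type":"object","properties":{"rows":{"type":"array","items":{"type":"array","items":{"type":"array","items":{"type":"number"}}}},"grip_force":{"type":"number"}},"required":["rows"]}

```bash
mkdir -p pics; ls; cat > h.py <<'E'
import numpy as np, cv2
from plant import r
def cam(n):
    d=r.get_image(n); return d
def K(d):
    f=200/np.tan(np.radians(d["fovy"])/2); return np.array([[f,0,d["cx"]],[0,f,d["cy"]],[0,0,1.]]),np.array([d["k1"],0,0,0.])
def ray(d,px,z):
    k,c=K(d); p=cv2.undistortPoints(np.array(px,float).reshape(-1,1,2),k,c)[:,0]
    T=d["T"]; v=np.c_[p,np.ones(len(p))]@T[:3,:3].T; o=T[:3,3]
    return o+v*((z-o[2])/v[:,2])[:,None]
def proj(d,P):
    k,c=K(d); R=d["T"][:3,:3].T; t=-R@d["T"][:3,3]
    return cv2.projectPoints(np.array(P,float).reshape(-1,3),cv2.Rodrigues(R)[0],t,k,c)[0][:,0]
def save(d,name): cv2.imwrite("pics/"+name,d["color"][:,:,::-1])
E
python3 - <<'E'
from h import *
for n in ("top","scene"):
    d=cam(n); save(d,n+".png"); print(n,d["fovy"],d["k1"],d["T"].round(3).tolist()); np.save(n+".npy",d,allow_pickle=True)
s=r.sense(); print(s)
E
```

```text
pics
top 44.20929070781264 -0.02954440020580446 [[0.025, -0.994, 0.108, 0.373], [-1.0, -0.023, 0.012, -0.026], [-0.01, -0.108, -0.994, 1.446], [0.0, 0.0, 0.0, 1.0]]
scene 52.21975405702834 -0.10042243890468304 [[0.841, 0.303, -0.449, 1.139], [0.541, -0.461, 0.703, -0.933], [0.006, -0.834, -0.551, 0.752], [0.0, 0.0, 0.0, 1.0]]
{'t': 0.1, 'joint_pos': array([ 1.09101922e+00,  4.23727731e-01,  1.63058702e+00,  1.67007048e-06,
        1.08863069e+00, -1.89791419e-02]), 'qvel': array([-4.00142246e-06, -2.00060907e-03, -3.29384072e-03, -8.30493065e-06,
       -8.66904937e-04, -3.01922425e-04]), 'tau': array([ 1.79821018e-04, -5.45610881e+01, -2.74327397e+01,  6.45458023e-02,
        1.87889091e-02, -8.44137816e-06]), 'eef_pos': array([0.27763491, 0.55935916, 0.19801281]), 'ee_rot': array([-7.17357353e-01, -3.05824981e+00,  2.05843137e-03]), 'ft_force': array([-0.37574794, -0.42694993,  1.25474622]), 'torque': array([ 0.01737117, -0.00657601, -0.01850302]), 'gripper_force': 0.0, 'width': 1.0005484496873214}
```

View pics/top.png

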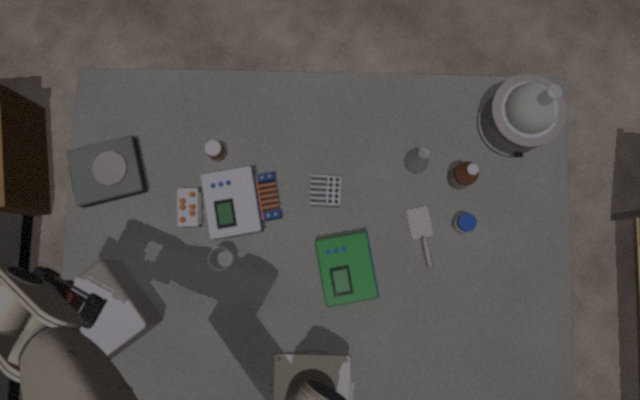

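View pics/scene.png

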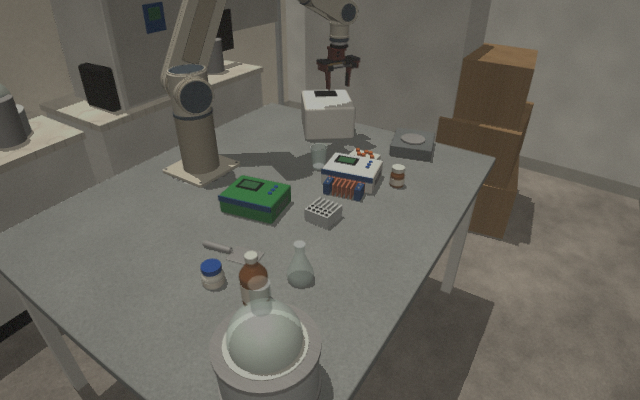

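The top view shows the white cooler at (231,202) with its copper/blue fin pack at (269,196), and the silver finned block at (325,190). The green box at (346,268) is the look-alike. The white unit fits the description because it carries the copper comb. I'll confirm that in one enlarged crop.

```bash
python3 - <<'E'
from h import *
d=np.load("top.npy",allow_pickle=True).item()
c=d["color"][150:250,190:350][:,:,::-1]
c=cv2.resize(c,None,fx=5,fy=5,interpolation=cv2.INTER_CUBIC); c=cv2.convertScaleAbs(c,alpha=1.3,beta=0)
cv2.imwrite("pics/crop1.png",c)
E
```

```text
(no output)
```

View pics/crop1.png

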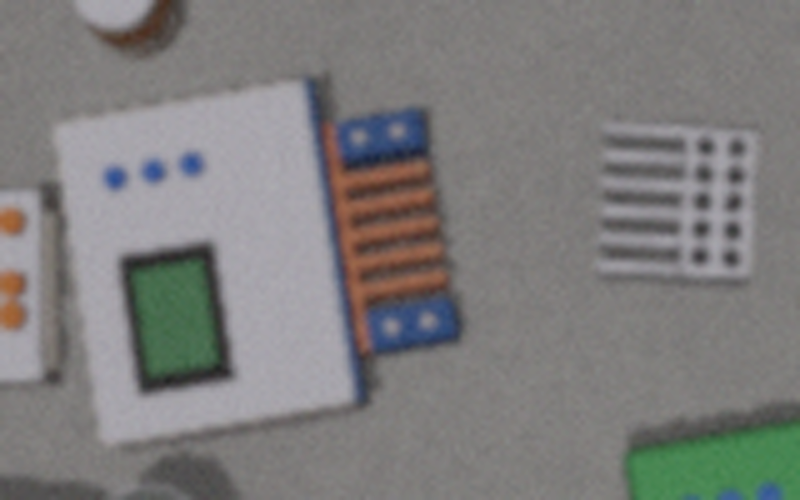

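The crop confirms it. The white cooler carries the copper fins between blue cheeks, with its mouth edge running from (425,110) to (460,338). The block's fins face the pack, its corners at (605,122), (757,130), (748,280) and (597,272). I'll fit the poses from these corners.

```bash
cat > fit.py <<'E'
from h import *
from scipy.optimize import least_squares
def fit(d,pts,px,z,x0):
    pts=np.array(pts,float)
    W=ray(d,px,z)[:,:2]
    a=pts-pts.mean(0); b=W-W.mean(0)
    th=np.arctan2((a[:,0]*b[:,1]-a[:,1]*b[:,0]).sum(),(a*b).sum())
    R=np.array([[np.cos(th),-np.sin(th)],[np.sin(th),np.cos(th)]])
    t=W.mean(0)-R@pts.mean(0)
    return t,th,(W-(pts@R.T+t))
E
python3 - <<'E'
from fit import *
d=np.load("top.npy",allow_pickle=True).item()
C=lambda p:190*np.array([1,0])+150*np.array([0,1])+(np.array(p,float)+.5)/5-.5
# frames: x into the pack (front->rear), y left of it
# image left = +y world ; image up=+x world => cooler y axis: left of +y is -x = image down
t,th,e=fit(d,[[.075,-.095],[-.075,-.095],[-.075,.095],[.075,.095]],C([(55,123),(308,80),(362,402),(103,443)]),.065,0)
print("cooler",t,th,(e*1e3).round(1).tolist())
x=np.array([np.cos(th),np.sin(th)]);y=np.array([-x[1],x[0]])
m=t-.133*x; print("mouth nominal",m)
W=ray(d,C([(425,110),(460,338),(440,178),(444,200),(438,230),(443,258),(446,285)]),.044)[:,:2]-m
print("pack corners in mouth frame mm",(np.c_[W@x,W@y]*1e3).round(1).tolist())
t2,th2,e=fit(d,[[.044,-.043],[-.044,-.043],[-.044,.043],[.044,.043]],C([(605,122),(757,130),(748,280),(597,272)]),.044,0)
print("block",t2,th2,(e*1e3).round(1).tolist())
v=t2-m; print("block in mouth",v@x,v@y,th2-th)
for n,p,z in [("amber",(213,148),.075),("beaker",(220,258),.08),("flask",(420,160),.1),("green",[(317,237),(368,229),(378,298),(327,306)],.065)]:
    print(n,ray(d,np.atleast_2d(p),z)[:,:2].round(3).tolist())
E
```

```text
cooler [0.53238672 0.23779719] 1.766023661963634 [[-1.5, -1.6], [-2.6, 1.8], [0.8, 0.9], [3.3, -1.1]]
mouth nominal [0.55818733 0.10732372]
pack corners in mouth frame mm [[-1.5, -68.3], [-0.0, 65.7], [-3.6, -27.6], [-3.9, -14.6], [2.4, 2.0], [2.1, 18.5], [2.9, 34.2]]
block [ 0.57589383 -0.02756788] 1.5392419080510429 [[0.6, -0.2], [0.7, 0.0], [-0.5, 0.8], [-0.7, -0.6]]
block in mouth -0.13576401599816942 0.00879742039076979 -0.22678175391259114
amber [[0.684, 0.294]]
beaker [[0.373, 0.259]]
flask [[0.657, -0.29]]
green [[0.439, -0.008], [0.464, -0.151], [0.274, -0.181], [0.249, -0.041]]
```

Request:
drive_tool([
  [[-0.036, -0.031, -0.004, 0, 0, 0, 60], [-0.036, -0.031, -0.004, 0, 0, 0, 60], [-0.036, -0.031, -0.004, 0, 0, 0, 60], [-0.036, -0.031, -0.004, 0, 0, 0, 60], [-0.036, -0.031, -0.004, 0, 0, 0, 60], [-0.036, -0.031, -0.004, 0, 0, 0, 60], [-0.036, -0.031, -0.004, 0, 0, 0, 60], [-0.036, -0.031, -0.004, 0, 0, 0, 60], [-0.036, -0.031, -0.004, 0, 0, 0, 60], [-0.036, -0.031, -0.004, 0, 0, 0, 60], [-0.036, -0.031, -0.004, 0, 0, 0, 60], [-0.036, -0.031, -0.004, 0, 0, 0, 60]],
])

```text
t: 1.3
eef_pos: [0.4996, 0.0325, 0.2468]
ee_rot: [-0.718, -3.058, -0.0]
ft_force: [0.6, 0.8, -0.1]
width: 0.597
gripper_force: 0.0
```

Request:
drive_tool([
  [[0, 0, 0, 0, 0, -0.13, 60], [0, 0, 0, 0, 0, -0.13, 60], [0, 0, 0, 0, 0, -0.13, 60], [0, 0, 0, 0, 0, -0.13, 60], [0, 0, 0, 0, 0, -0.137, 60], [0, 0, 0, 0, 0, 0, 60]],
])

```text
t: 1.9
eef_pos: [0.4991, 0.0345, 0.2464]
ee_rot: [0.309, -3.126, -0.0]
ft_force: [-0.5, -0.9, 1.1]
width: 0.601
gripper_force: 0.0
```

```bash
python3 - <<'E'
from h import *
from scipy.spatial.transform import Rotation as Ro
d=cam("wrist"); save(d,"w1.png"); np.save("w1.npy",d,allow_pickle=True)
s=r.sense(); R=Ro.from_rotvec(s["ee_rot"]).as_matrix()
T=np.eye(4);T[:3,:3]=R;T[:3,3]=s["eef_pos"]
print(s["t"],s["eef_pos"],np.arctan2(R[1,1],R[0,1]),s["joint_pos"].round(2)); print((np.linalg.inv(T)@d["T"]).round(3),d["fovy"],d["k1"])
E
```

```text
1.95 [0.49918936 0.03447788 0.24642419] 1.7640186450692132 [ 0.05  0.18  1.85 -0.    1.11 -1.72]
[[ 0.004 -0.966 -0.257  0.07 ]
 [ 1.     0.004  0.002  0.   ]
 [-0.001 -0.257  0.966 -0.186]
 [ 0.     0.     0.     1.   ]] 63.68891570933148 0.018455862554609674
```

View pics/w1.png

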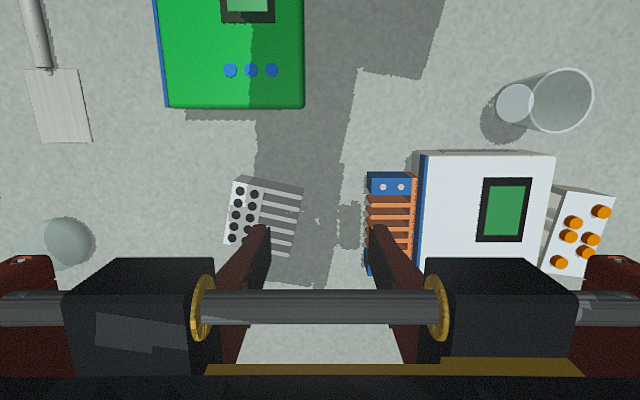

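The wrist view shows the block at (265,215) and the pack at (390,215), both partly hidden by the fingers. I'll shift sideways for a clear, close look.

Request:
drive_tool([
  [[-0.04, 0, 0, 0, 0, 0, 60], [-0.04, 0, 0, 0, 0, 0, 60], [-0.04, 0, 0, 0, 0, 0, 60], [-0.02, 0, 0, 0, 0, 0, 60], [0, 0, 0, 0, 0, 0, 60]],
])

```text
t: 2.45
eef_pos: [0.6386, 0.0623, 0.2459]
ee_rot: [-0.303, 3.127, 0.0]
ft_force: [-0.2, -0.7, -0.1]
width: 0.601
gripper_force: 0.0
```

```bash
python3 - <<'E'
from h import *
d=cam("wrist"); np.save("w2.npy",d,allow_pickle=True)
c=d["color"][20:240,190:490][:,:,::-1]
cv2.imwrite("pics/w2.png",cv2.resize(c,(798,585),interpolation=cv2.INTER_CUBIC))
print(r.sense()["eef_pos"])
E
```

```text
[0.63691077 0.061992   0.24575965]
```

View pics/w2.png

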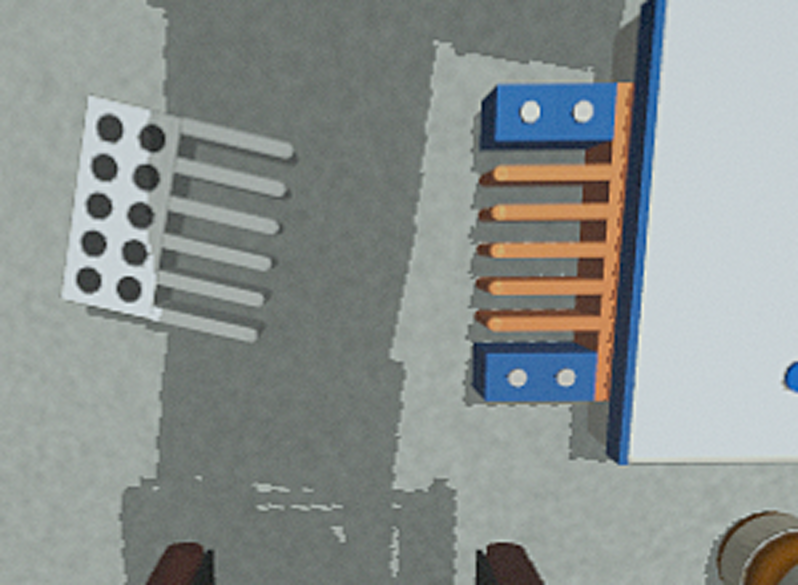

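The close view shows block tips from (292,151) to (256,336), its back corners at (90,95) and (65,300), and pack fin noses from (493,174) to (487,322). I'll fit both poses from these.

```bash
python3 - <<'E'
from fit import *
d=np.load("w2.npy",allow_pickle=True).item()
C=lambda p:np.array([190,20])+(np.array(p,float)+.5)/2.66-.5
P=[[0,.032],[0,.016],[0,0],[0,-.016],[0,-.032],[.05,.032],[.05,.016],[.05,0],[.05,-.016],[.05,-.032],[0,.067],[0,-.067],[.058,.067],[.058,-.067]]
px=[(493,174),(493,212),(491,250),(489,287),(487,322),(610,173),(609,212),(606,250),(604,287),(602,322),(497,84),(487,402),(633,83),(608,400)]
m,th,e=fit(d,P,C(px),.044,0); print("pack",m,th,(e*1e3).round(1).tolist())
B=[[.044,y] for y in (.04,.024,.008,-.008,-.024,-.04)]+[[-.044,.043],[-.044,-.043]]
b,tb,e=fit(d,B,C([(294,151),(287,189),(280,227),(271,264),(264,299),(258,336),(90,95),(65,300)]),.044,0)
print("block",b,tb,(e*1e3).round(1).tolist())
x=np.array([np.cos(th),np.sin(th)]);y=np.array([-x[1],x[0]]);v=b-m
print("block in pack",v@x,v@y,tb-th)
Rm=np.c_[x,y]
for q in [(0.004-.0,.0)]: pass
print("fence side start (TCP) mouth(-.12,.095):",m+Rm@[-.137,.095])
E
```

```text
pack [0.56276433 0.11409882] 1.7716111598109445 [[0.3, -0.2], [-0.2, 0.3], [-0.2, 0.1], [-0.3, -0.2], [-0.8, -0.7], [0.5, -0.1], [0.3, 0.7], [0.2, 0.5], [0.0, 0.8], [-0.7, 0.9], [-0.2, 0.0], [0.3, 0.9], [0.4, -1.3], [0.3, -1.7]]
block [ 0.57787025 -0.02273539] 1.5484047905002545 [[0.1, -0.0], [-0.2, 0.1], [-0.1, 0.2], [0.1, -0.6], [-0.4, -0.8], [0.3, -0.3], [0.1, 0.4], [0.1, 1.0]]
block in pack -0.13709759248695785 0.012491669649150775 -0.22320636931069004
fence side start (TCP) mouth(-.12,.095): [ 0.49700051 -0.03909752]
```

Request:
drive_tool([
  [[0.04, -0.02, 0, 0, 0, 0, 60], [0.04, -0.02, 0, 0, 0, 0, 60], [0.04, -0.02, 0, 0, 0, 0, 60], [0.039, -0.02, 0, 0, 0, 0, 60], [0, 0, 0.02, 0, 0, 0, 60], [0, 0, 0.04, 0, 0, 0, 60], [0, 0, 0.04, 0, 0, 0, 60], [0, 0, 0.04, 0, 0, 0, 60], [0, 0, 0.03, 0, 0, 0, 60], [0, 0, 0, 0, 0, 0, 60]],
])

```text
t: 3.5
eef_pos: [0.4919, -0.0473, 0.0737]
ee_rot: [0.304, -3.119, -0.003]
ft_force: [-0.7, 0.4, 1.1]
width: 0.6
gripper_force: 0.0
```

```bash
python3 - <<'E'
from h import *
from scipy.spatial.transform import Rotation as Ro
d=cam("wrist"); np.save("w3.npy",d,allow_pickle=True); t=cam("top")
c=t["color"][150:250,230:390]; c=cv2.resize(c,None,fx=4.9,fy=4.9,interpolation=cv2.INTER_CUBIC)
cv2.imwrite("pics/t3.png",cv2.convertScaleAbs(c[:,:,::-1],alpha=1.4))
s=r.sense();R=Ro.from_rotvec(s["ee_rot"]).as_matrix(); print(s["eef_pos"],np.arctan2(R[1,1],R[0,1]))
E
```

```text
[ 0.49550988 -0.04763579  0.07715792] 1.7658306104270451
```

View pics/t3.png

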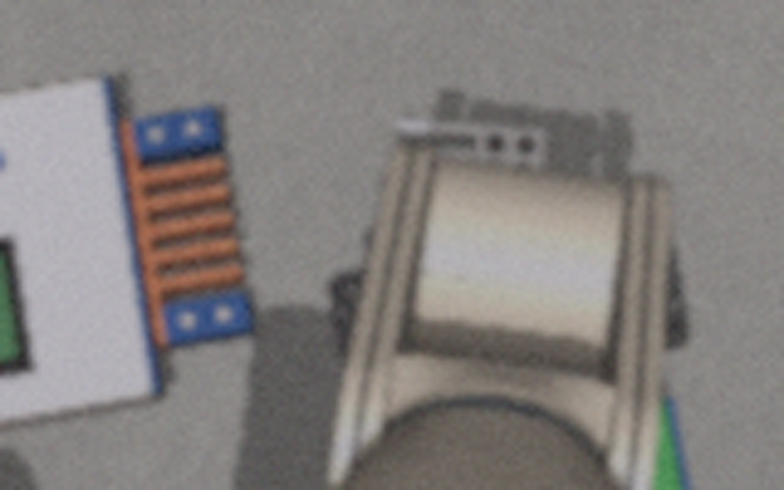

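Request:
drive_tool([
  [[0, 0, 0.03, 0, 0, 0, 60], [0, 0, 0.025, 0, 0, 0, 60], [0, 0, 0.01, 0, 0, 0, 60], [0, 0, 0, 0, 0, 0, 60], [-0.005, 0, 0, 0, 0, 0, 60], [-0.005, 0, 0, 0, 0, 0, 60], [-0.004, 0, 0, 0, 0, 0, 60], [-0.004, 0, 0, 0, 0, 0, 60], [-0.004, 0, 0, 0, 0, 0, 60], [-0.004, 0, 0, 0, 0, 0, 60], [-0.003, 0, 0, 0, 0, 0, 60], [0, 0, 0, 0, 0, 0, 60]],
])

```text
t: 4.8
eef_pos: [0.5243, -0.042, 0.0115]
ee_rot: [0.307, -3.125, -0.0]
ft_force: [-3.5, -1.0, 2.8]
width: 0.601
gripper_force: 1.7
```

Request:
drive_tool([
  [[-0.003, 0, 0, 0, 0, 0, 60], [-0.002, 0, 0, 0, 0, 0, 60], [-0.002, 0, 0, 0, 0, 0, 60], [0, 0, 0, 0, 0, 0, 60]],
])

```text
t: 5.2
eef_pos: [0.5319, -0.0406, 0.0116]
ee_rot: [-0.308, 3.126, -0.0]
ft_force: [-1.7, -2.3, 1.0]
width: 0.599
gripper_force: 1.4
```

Request:
drive_tool([
  [[0.01, 0, 0, 0, 0, 0, 60], [0.01, 0, -0.015, 0, 0, 0, 60], [0, 0, -0.045, 0, 0, 0, 60], [0, 0, -0.045, 0, 0, 0, 60], [0, 0, -0.045, 0, 0, 0, 60], [-0.01, 0.01, -0.045, 0, 0, 0, 60], [-0.035, 0.02, -0.03, 0, 0, 0, 60], [-0.035, 0.02, 0, 0, 0, 0, 60], [-0.035, 0.02, 0, 0, 0, 0, 60], [-0.01, 0.01, 0, 0, 0, 0, 60], [0, 0, 0, 0, 0, 0, 60], [0, 0, 0, 0, 0, 0, 60]],
])

```text
t: 6.4
eef_pos: [0.6177, 0.0577, 0.2358]
ee_rot: [0.308, -3.125, 0.0]
ft_force: [-0.0, -0.5, 0.1]
width: 0.6
gripper_force: 0.0
```

```bash
python3 - <<'E'
from h import *
d=cam("wrist"); np.save("w4.npy",d,allow_pickle=True)
c=d["color"][20:240,190:490][:,:,::-1]
cv2.imwrite("pics/w4.png",cv2.resize(c,(798,585),interpolation=cv2.INTER_CUBIC))
print(r.sense()["eef_pos"])
E
```

```text
[0.61760123 0.05734181 0.23602332]
```

View pics/w4.png

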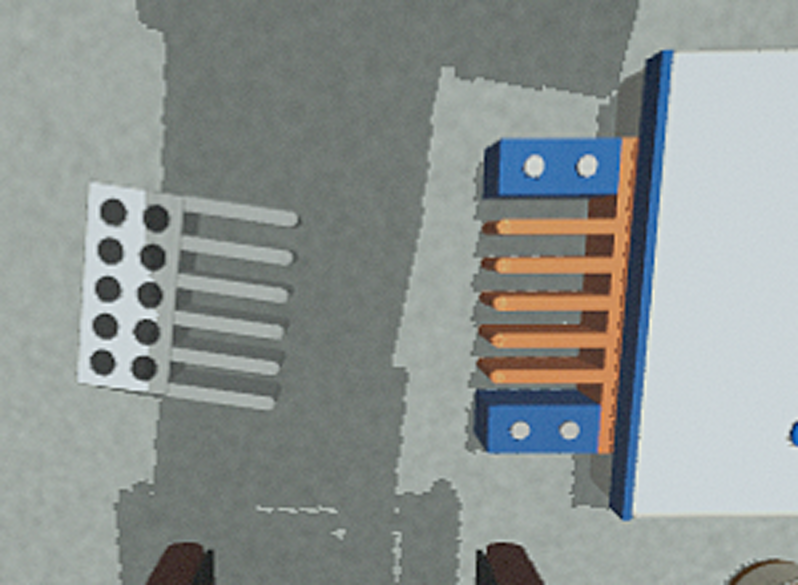

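The block has moved and turned part of the way: tips from (299,219) to (274,404), back corners at (90,181) and (78,380). The pack fin noses are at (496,227) to (491,376). I'll refit.

```bash
python3 - <<'E'
from fit import *
from scipy.spatial.transform import Rotation as Ro
d=np.load("w4.npy",allow_pickle=True).item()
C=lambda p:np.array([190,20])+(np.array(p,float)+.5)/2.66-.5
P=[[0,.032],[0,.016],[0,0],[0,-.016],[0,-.032],[0,.067],[0,-.067],[.058,.067],[.058,-.067]]
px=[(495,227),(496,265),(494,302),(492,341),(491,376),(499,139),(490,453),(637,139),(613,453)]
m,th,e=fit(d,P,C(px),.044,0); print("pack",m,th,(e*1e3).round(1).tolist())
B=[[.044,y] for y in (.04,.024,.008,-.008,-.024,-.04)]+[[-.044,.043],[-.044,-.043]]
b,tb,e=fit(d,B,C([(300,219),(294,258),(288,296),(285,332),(280,368),(275,404),(90,181),(78,380)]),.044,0)
print("block",b,tb,(e*1e3).round(1).tolist())
x=np.array([np.cos(th),np.sin(th)]);y=np.array([-x[1],x[0]]);v=b-m
print("block in pack",v@x,v@y,tb-th)
Rm=np.c_[x,y]
c=Rm.T@(np.array([.5319,-.0406])-m); print("last push TCP in pack",c)
bc=[v@x,v@y]; a=tb-th; print("rear corner y",bc[1]+.043*np.cos(a)-.044*np.sin(a))
s=r.sense();R=Ro.from_rotvec(s["ee_rot"]).as_matrix(); print(s["eef_pos"],np.arctan2(R[1,1],R[0,1]))
E
```

```text
pack [0.56301258 0.11387636] 1.776768729161312 [[0.1, -0.3], [-0.4, 0.6], [-0.8, 0.3], [0.1, 0.2], [-0.4, 0.2], [0.1, 0.0], [-0.3, 1.0], [1.0, -0.9], [0.6, -1.1]]
block [ 0.58709069 -0.0171751 ] 1.621161632205131 [[-0.2, 0.5], [0.1, 0.0], [0.3, -0.4], [-0.2, 0.2], [-0.2, 0.1], [0.2, -0.1], [0.7, -0.3], [-0.7, 0.1]]
block in pack -0.13320580006378224 0.0032333754516229453 -0.1556070969561809
last push TCP in pack [-0.144848    0.06204831]
rear corner y 0.052532948469672734
[0.61760123 0.05734181 0.23602332] 1.7667819375882632
```

Request:
drive_tool([
  [[0.01, -0.037, 0, 0, 0, 0, 60], [0.01, -0.037, 0, 0, 0, 0, 60], [0.01, -0.037, 0, 0, 0, 0, 60], [0.011, -0.038, 0, 0, 0, 0, 60], [0, 0, 0, 0, 0, 0.13, 60], [0, 0, 0, 0, 0, 0.13, 60], [0, 0, 0, 0, 0, 0.13, 60], [0, 0, 0, 0, 0, 0.13, 60], [0, 0, 0, 0, 0, 0.13, 60], [0, 0, 0, 0, 0, 0.13, 60], [0, 0, 0, 0, 0, 0.13, 60], [0, 0, 0, 0, 0, 0.13, 60]],
])

```text
t: 7.65
eef_pos: [0.6063, -0.097, 0.2366]
ee_rot: [-1.296, -2.861, 0.0]
ft_force: [0.2, -0.1, 0.9]
width: 0.599
gripper_force: 0.0
```

Request:
drive_tool([
  [[0, 0, 0, 0, 0, 0.13, 60], [0, 0, 0, 0, 0, 0.13, 60], [0, 0, 0, 0, 0, 0.13, 60], [0, 0, 0, 0, 0, 0.134, 60], [0, 0, 0.04, 0, 0, 0, 60], [0, 0, 0.04, 0, 0, 0, 60], [0, 0, 0.04, 0, 0, 0, 60], [0, 0, 0, 0, 0, 0, 60], [0, 0, 0, 0, 0, 0, 60]],
])

```text
t: 8.55
eef_pos: [0.6069, -0.0966, 0.1169]
ee_rot: [-1.985, -2.433, 0.001]
ft_force: [0.7, -0.5, 0.5]
width: 0.6
gripper_force: 0.0
```

```bash
cat > st.py <<'E'
from h import *
from scipy.spatial.transform import Rotation as Ro
m=np.array([.563,.114]);th=1.774
s=r.sense();R=Ro.from_rotvec(s["ee_rot"]).as_matrix()
Rm=np.array([[np.cos(th),-np.sin(th)],[np.sin(th),np.cos(th)]])
print("t",s["t"],"z",s["eef_pos"][2].round(4),"pack xy",(Rm.T@(s["eef_pos"][:2]-m)).round(4),"yaw y",np.arctan2(R[1,1],R[0,1]).round(4),"F",(Rm.T@s["ft_force"][:2]).round(1))
E
python3 st.py
```

```text
t 8.55 z 0.1169 pack xy [-0.2152 -0.0005] yaw y 0.202 F [-0.6 -0.6]
```

Request:
drive_tool([
  [[0, 0, 0.04, 0, 0, 0, 60], [0, 0, 0.04, 0, 0, 0, 60], [0, 0, 0.025, 0, 0, 0, 60], [0, 0, 0, 0, 0, 0, 60], [0.005, 0, 0, 0, 0, 0, 60], [0.005, 0, 0, 0, 0, 0, 60], [0.005, 0, 0, 0, 0, 0, 60], [0.004, 0, 0, 0, 0, 0, 60], [0.004, 0, 0, 0, 0, 0, 60], [0.004, 0, 0, 0, 0, 0, 60], [0.004, 0, 0, 0, 0, 0, 60], [0.004, 0, 0, 0, 0, 0, 60]],
])

```text
t: 9.75
eef_pos: [0.601, -0.0617, 0.0118]
ee_rot: [1.984, 2.435, -0.0]
ft_force: [1.1, -5.9, 4.7]
width: 0.603
gripper_force: 3.0
```

Request:
drive_tool([
  [[0.004, 0, 0, 0, 0, 0, 60], [0.004, 0, 0, 0, 0, 0, 60], [0.004, 0, 0, 0, 0, 0, 60], [0.004, 0, 0, 0, 0, 0, 60], [0.004, 0, 0, 0, 0, 0, 60], [0.004, 0, 0, 0, 0, 0, 60], [0, 0, 0, 0, 0, 0, 60]],
])

```text
t: 10.45
eef_pos: [0.5955, -0.0379, 0.0115]
ee_rot: [-1.984, -2.435, 0.001]
ft_force: [1.0, -2.8, 1.2]
width: 0.598
gripper_force: 1.5
```

```bash
python3 st.py
```

```text
t 10.45 z 0.0115 pack xy [-0.1553 -0.0011] yaw y 0.2037 F [-3.  -0.4]
```

Request:
drive_tool([
  [[-0.01, 0, 0, 0, 0, 0, 60], [-0.005, 0, -0.015, 0, 0, 0, 60], [0, 0, -0.045, 0, 0, 0, 60], [0, 0, -0.045, 0, 0, 0, 60], [0.01, 0, -0.045, 0, 0, 0, 60], [0.03, 0, -0.045, 0, 0, 0, 60], [0.03, 0, -0.03, 0, 0, 0, 60], [0.02, 0, 0, 0, 0, 0, 60], [0, 0, 0, 0, 0, 0, 60], [0, 0, 0, 0, 0, 0, 60], [0, 0, 0, 0, 0, 0, 60]],
])

```text
t: 11.55
eef_pos: [0.5807, 0.0322, 0.2326]
ee_rot: [-1.985, -2.434, 0.002]
ft_force: [0.2, -0.2, -0.4]
width: 0.601
gripper_force: 0.0
```

```bash
python3 st.py; python3 - <<'E'
from h import *
d=cam("wrist"); np.save("w5.npy",d,allow_pickle=True)
c=d["color"][40:260,210:430][:,:,::-1]
cv2.imwrite("pics/w5.png",cv2.resize(c,(594,594),interpolation=cv2.INTER_CUBIC))
E
```

```text
t 11.55 z 0.2326 pack xy [-0.0837 -0.0009] yaw y 0.2024 F [-0.2 -0.2]
```

View pics/w5.png

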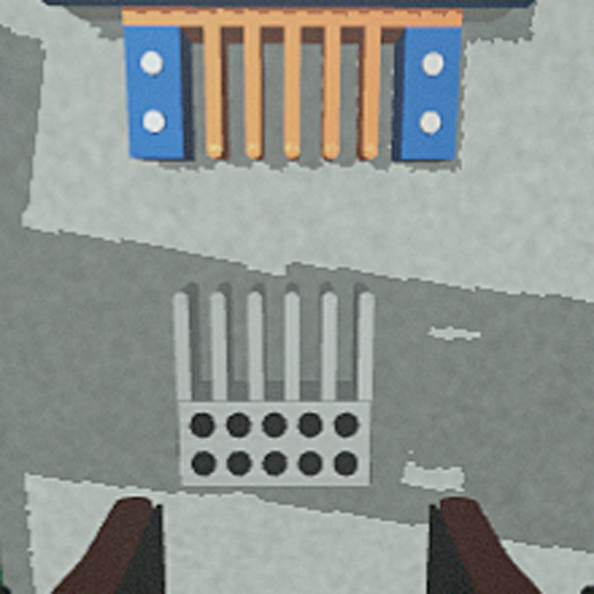

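The block is now square, with tips at columns 181–367 (row 293) and back corners at (181,487) and (370,487). The pack noses are at columns 215–369 (row 155). The block sits to the left (+y), so I'll compute the offset.

```bash
cat > f5.py <<'E'
from fit import *
d=np.load("w5.npy",allow_pickle=True).item()
C=lambda p:np.array([210,40])+(np.array(p,float)+.5)/2.7-.5
P=[[.002,.032],[.002,.016],[.002,0],[.002,-.016],[.002,-.032],[.05,.032],[.05,.016],[.05,0],[.05,-.016],[.05,-.032]]
px=[(215,153),(254,153),(292,153),(331,153),(369,153),(213,28),(252,28),(292,28),(332,28),(371,28)]
m,th,e=fit(d,P,C(px),.044,0); print("pack",m,th,(e*1e3).round(1).tolist())
B=[[.042,y] for y in (.04,.024,.008,-.008,-.024,-.04)]+[[-.044,.043],[-.044,-.043]]
b,tb,e=fit(d,B,C([(181,295),(218,295),(255,295),(292,295),(330,295),(367,295),(181,486),(370,486)]),.044,0)
print("block",b,tb,(e*1e3).round(1).tolist())
x=np.array([np.cos(th),np.sin(th)]);y=np.array([-x[1],x[0]]);v=b-m
print("block in pack",v@x,v@y,tb-th)
E
python3 f5.py
```

```text
pack [0.56307559 0.11346973] 1.7733857223445133 [[0.1, 0.4], [0.2, 0.4], [-0.1, 0.3], [-0.1, 0.3], [-0.4, 0.3], [0.7, -0.2], [0.2, -0.3], [0.1, -0.3], [-0.0, -0.4], [-0.5, -0.5]]
block [0.57506149 0.01590607] 1.7745326573110374 [[0.1, 0.2], [-0.0, 0.2], [-0.1, 0.1], [-0.2, 0.1], [0.1, 0.1], [-0.0, 0.1], [0.1, -0.3], [0.1, -0.5]]
block in pack -0.097980008231332 0.00788966293619705 0.0011469349665240713
```

Request:
drive_tool([
  [[-0.012, -0.038, 0, 0, 0, 0, 60], [-0.012, -0.038, 0, 0, 0, 0, 60], [0, 0, 0, 0, 0, -0.13, 60], [0, 0, 0, 0, 0, -0.13, 60], [0, 0, 0, 0, 0, -0.13, 60], [0, 0, 0, 0, 0, -0.13, 60], [0, 0, 0, 0, 0, -0.13, 60], [0, 0, 0, 0, 0, -0.13, 60], [0, 0, 0, 0, 0, -0.13, 60], [0, 0, 0, 0, 0, -0.13, 60], [0, 0, 0, 0, 0, -0.13, 60], [0, 0, 0, 0, 0, -0.13, 60]],
])

```text
t: 12.8
eef_pos: [0.5113, -0.0067, 0.2325]
ee_rot: [-0.1, -3.138, 0.0]
ft_force: [0.3, 0.4, -0.7]
width: 0.599
gripper_force: 0.0
```

Request:
drive_tool([
  [[0, 0, 0, 0, 0, -0.13, 60], [0, 0, 0, 0, 0, -0.141, 60], [0, 0, 0.04, 0, 0, 0, 60], [0, 0, 0.04, 0, 0, 0, 60], [0, 0, 0.04, 0, 0, 0, 60], [0, 0, 0, 0, 0, 0, 60], [0, 0, 0, 0, 0, 0, 60]],
])

```text
t: 13.5
eef_pos: [0.5113, -0.0063, 0.1129]
ee_rot: [0.317, -3.123, -0.0]
ft_force: [0.3, 0.2, 0.2]
width: 0.603
gripper_force: 0.0
```

```bash
sed -i 's/^m=.*/m=np.array([.563,.1135]);th=1.7735/' st.py; python3 st.py
```

```text
t 13.5 z 0.1129 pack xy [-0.1069  0.0748] yaw y 1.7731 F [ 0.2 -0.4]
```

Request:
drive_tool([
  [[0, 0, 0.04, 0, 0, 0, 60], [0, 0, 0.04, 0, 0, 0, 60], [0, 0, 0.021, 0, 0, 0, 60], [0, 0, 0, 0, 0, 0, 60], [-0.003, 0, 0, 0, 0, 0, 60], [-0.003, 0, 0, 0, 0, 0, 60], [-0.002, 0, 0, 0, 0, 0, 60], [0, 0, 0, 0, 0, 0, 60], [0, 0, 0, 0, 0, 0, 60]],
])

```text
t: 14.4
eef_pos: [0.5199, -0.0041, 0.0128]
ee_rot: [-0.319, 3.124, -0.0]
ft_force: [-1.1, 1.0, 0.4]
width: 0.598
gripper_force: 0.0
```

Request:
drive_tool([
  [[-0.001, 0, 0, 0, 0, 0, 60], [0, 0, 0, 0, 0, 0, 60]],
])

```text
t: 14.6
eef_pos: [0.5205, -0.0039, 0.0122]
ee_rot: [-0.319, 3.125, -0.0]
ft_force: [0.6, 0.4, -0.4]
width: 0.602
gripper_force: 0.0
```

Request:
drive_tool([
  [[-0.001, 0, 0, 0, 0, 0, 60], [0, 0, 0, 0, 0, 0, 60]],
])

```text
t: 14.8
eef_pos: [0.5215, -0.0037, 0.0121]
ee_rot: [0.319, -3.125, -0.0]
ft_force: [-0.3, -0.5, 0.9]
width: 0.594
gripper_force: 0.0
```

Request:
drive_tool([
  [[-0.001, 0, 0, 0, 0, 0, 60], [0, 0, 0, 0, 0, 0, 60]],
])

```text
t: 15.0
eef_pos: [0.5224, -0.0035, 0.0121]
ee_rot: [0.319, -3.125, -0.0]
ft_force: [-0.1, -0.0, -0.1]
width: 0.598
gripper_force: 0.0
```

Request:
drive_tool([
  [[-0.001, 0, 0, 0, 0, 0, 60], [0, 0, 0, 0, 0, 0, 60]],
])

```text
t: 15.2
eef_pos: [0.5224, -0.0035, 0.012]
ee_rot: [0.319, -3.123, -0.0]
ft_force: [-3.8, -2.0, 3.1]
width: 0.6
gripper_force: 1.9
```

Request:
drive_tool([
  [[-0.001, 0, 0, 0, 0, 0, 60], [0, 0, 0, 0, 0, 0, 60]],
])

```text
t: 15.4
eef_pos: [0.5231, -0.0032, 0.0119]
ee_rot: [0.318, -3.123, -0.0]
ft_force: [-5.2, -1.3, 2.3]
width: 0.598
gripper_force: 2.6
```

```bash
python3 st.py
```

```text
t 15.4 z 0.0119 pack xy [-0.1063  0.0626] yaw y 1.7738 F [-0.3  5.3]
```

Contact came at TCP y ≈ 63 mm, so I'll push to about 55.3 mm.

Request:
drive_tool([
  [[-0.001, 0, 0, 0, 0, 0, 60], [-0.001, 0, 0, 0, 0, 0, 60], [-0.001, 0, 0, 0, 0, 0, 60], [-0.001, 0, 0, 0, 0, 0, 60], [-0.001, 0, 0, 0, 0, 0, 60], [-0.001, 0, 0, 0, 0, 0, 60], [-0.0005, 0, 0, 0, 0, 0, 60], [0, 0, 0, 0, 0, 0, 60], [0, 0, 0, 0, 0, 0, 60]],
])

```text
t: 16.3
eef_pos: [0.5295, -0.0018, 0.012]
ee_rot: [0.318, -3.123, -0.0]
ft_force: [-4.9, -0.3, 4.1]
width: 0.607
gripper_force: 2.6
```

```bash
python3 st.py
```

```text
t 16.3 z 0.012 pack xy [-0.1062  0.056 ] yaw y 1.7739 F [0.7 4.8]
```

Request:
drive_tool([
  [[-0.0007, 0, 0, 0, 0, 0, 60], [0, 0, 0, 0, 0, 0, 60], [0.008, 0, 0, 0, 0, 0, 60], [0.008, 0, -0.015, 0, 0, 0, 60], [0, 0, -0.045, 0, 0, 0, 60], [0, 0, -0.045, 0, 0, 0, 60], [0, 0, -0.045, 0, 0, 0, 60], [-0.02, 0, -0.045, 0, 0, 0, 60], [-0.03, 0.011, -0.025, 0, 0, 0, 60], [-0.021, 0.011, 0, 0, 0, 0, 60], [0, 0, 0, 0, 0, 0.13, 60], [0, 0, 0, 0, 0, 0.13, 60]],
])

```text
t: 17.5
eef_pos: [0.5818, 0.0315, 0.2324]
ee_rot: [0.096, 3.138, 0.0]
ft_force: [-0.0, -0.4, -0.6]
width: 0.599
gripper_force: 0.0
```

Request:
drive_tool([
  [[0, 0, 0, 0, 0, 0.131, 60], [0, 0, 0, 0, 0, 0.131, 60], [0, 0, 0, 0, 0, 0.131, 60], [0, 0, 0, 0, 0, 0.131, 60], [0, 0, 0, 0, 0, 0.131, 60], [0, 0, 0, 0, 0, 0.131, 60], [0, 0, 0, 0, 0, 0.131, 60], [0, 0, 0, 0, 0, 0.131, 60], [0, 0, 0, 0, 0, 0.131, 60], [0, 0, 0, 0, 0, 0.132, 60], [0, 0, 0, 0, 0, 0, 60], [0, 0, 0, 0, 0, 0, 60]],
])

```text
t: 18.7
eef_pos: [0.581, 0.0309, 0.2321]
ee_rot: [1.98, 2.438, 0.001]
ft_force: [-0.5, -0.5, 0.0]
width: 0.6
gripper_force: 0.0
```

```bash
python3 st.py; python3 - <<'E'
from h import *
d=cam("wrist"); np.save("w6.npy",d,allow_pickle=True)
c=d["color"][40:260,210:430][:,:,::-1]
cv2.imwrite("pics/w6.png",cv2.resize(c,(594,594),interpolation=cv2.INTER_CUBIC))
E
```

```text
t 18.7 z 0.2321 pack xy [-0.0845 -0.001 ] yaw y 0.2065 F [-0.4  0.6]
```

View pics/w6.png

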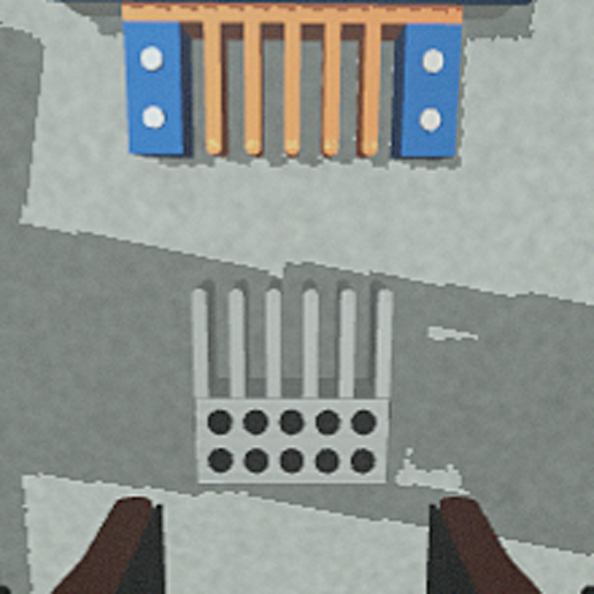

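The six tips at columns 200–385 straddle the pack noses at 214–369. The middles agree (292.3 and 291.8), and the block is square with the pack. Next I go behind it and push it in.

Request:
drive_tool([
  [[-0.03, 0, 0, 0, 0, 0.004, 60], [-0.03, -0.001, 0, 0, 0, 0, 60], [-0.03, 0, 0, 0, 0, 0, 60], [0, 0, 0.01, 0, 0, 0, 60], [0, 0, 0.04, 0, 0, 0, 60], [0, 0, 0.04, 0, 0, 0, 60], [0, 0, 0.04, 0, 0, 0, 60], [0, 0, 0.04, 0, 0, 0, 60], [0, 0, 0.04, 0, 0, 0, 60], [0, 0, 0.01, 0, 0, 0, 60], [0, 0, 0, 0, 0, 0, 60], [0, 0, 0, 0, 0, 0, 60]],
])

```text
t: 19.95
eef_pos: [0.5988, -0.0572, 0.0135]
ee_rot: [1.988, 2.431, 0.002]
ft_force: [1.2, -0.0, 0.2]
width: 0.605
gripper_force: 0.0
```

Request:
drive_tool([
  [[0.005, 0, 0, 0, 0, 0, 60], [0.005, 0, 0, 0, 0, 0, 60], [0.004, 0, 0, 0, 0, 0, 60], [0.003, 0, 0, 0, 0, 0, 60], [0.003, 0, 0, 0, 0, 0, 60], [0.004, 0, 0, 0, 0, 0, 60], [0.004, 0, 0, 0, 0, 0, 60], [0.004, 0, 0, 0, 0, 0, 60], [0.004, 0, 0, 0, 0, 0, 60], [0.004, 0, 0, 0, 0, 0, 60]],
])

```text
t: 20.95
eef_pos: [0.5905, -0.0184, 0.0125]
ee_rot: [1.989, 2.43, 0.001]
ft_force: [1.5, -4.8, 4.1]
width: 0.599
gripper_force: 2.6
```

Request:
drive_tool([
  [[0.004, 0, 0, 0, 0, 0, 60], [0.004, 0, 0, 0, 0, 0, 60], [0.004, 0, 0, 0, 0, 0, 60], [0.004, 0, 0, 0, 0, 0, 60], [0.003, 0, 0, 0, 0, 0, 60], [0.003, 0, 0, 0, 0, 0, 60], [0.003, 0, 0, 0, 0, 0, 60], [0.003, 0, 0, 0, 0, 0, 60]],
])

```text
t: 21.75
eef_pos: [0.585, 0.009, 0.0125]
ee_rot: [1.989, 2.43, 0.001]
ft_force: [1.8, -5.8, 4.3]
width: 0.597
gripper_force: 2.7
```

```bash
python3 st.py
```

```text
t 21.75 z 0.0125 pack xy [-0.1068 -0.0005] yaw y 0.199 F [-6.  -0.6]
```

Request:
drive_tool([
  [[0.002, 0, 0, 0, 0, -0.003, 60], [0.002, 0, 0, 0, 0, 0, 60], [0.002, 0, 0, 0, 0, 0, 60], [0.002, 0, 0, 0, 0, 0, 60], [0.002, 0, 0, 0, 0, 0, 60], [0.002, 0, 0, 0, 0, 0, 60]],
])

```text
t: 22.35
eef_pos: [0.5825, 0.0208, 0.0125]
ee_rot: [1.985, 2.433, 0.001]
ft_force: [1.2, -5.0, 3.6]
width: 0.599
gripper_force: 2.8
```

Request:
drive_tool([
  [[0.002, 0, 0, 0, 0, 0, 60], [0.002, 0, 0, 0, 0, 0, 60], [0.002, 0, 0, 0, 0, 0, 60], [0.002, 0, 0, 0, 0, 0, 60]],
])

```text
t: 22.75
eef_pos: [0.5809, 0.0286, 0.0125]
ee_rot: [1.985, 2.433, 0.001]
ft_force: [0.6, -4.8, 5.0]
width: 0.599
gripper_force: 2.8
```

```bash
python3 st.py
```

```text
t 22.75 z 0.0125 pack xy [-0.0868 -0.0005] yaw y 0.202 F [-4.8  0.4]
```

The tips are about 13 mm in with no rise in force, so I'll continue.

Request:
drive_tool([
  [[0.003, 0, 0, 0, 0, 0, 60], [0.003, 0, 0, 0, 0, 0, 60], [0.003, 0, 0, 0, 0, 0, 60], [0.003, 0, 0, 0, 0, 0, 60]],
])

```text
t: 23.15
eef_pos: [0.5785, 0.0404, 0.0125]
ee_rot: [1.985, 2.433, 0.001]
ft_force: [1.6, -4.9, 3.9]
width: 0.601
gripper_force: 2.8
```

Request:
drive_tool([
  [[0.003, 0, 0, 0, 0, 0, 60], [0.003, 0, 0, 0, 0, 0, 60], [0.003, 0, 0, 0, 0, 0, 60], [0.002, 0, 0, 0, 0, 0, 60], [0.002, 0, 0, 0, 0, 0, 60]],
])

```text
t: 23.65
eef_pos: [0.5758, 0.0531, 0.0125]
ee_rot: [1.985, 2.433, 0.001]
ft_force: [1.1, -5.4, 3.5]
width: 0.599
gripper_force: 2.8
```

Request:
drive_tool([
  [[0.002, 0, 0, 0, 0, 0, 60], [0.002, 0, 0, 0, 0, 0, 60], [0.001, 0, 0, 0, 0, 0, 60], [0, 0, 0, 0, 0, 0, 60]],
])

```text
t: 24.05
eef_pos: [0.5747, 0.0581, 0.0125]
ee_rot: [1.985, 2.433, 0.001]
ft_force: [0.8, -4.6, 3.3]
width: 0.599
gripper_force: 2.3
```

```bash
python3 st.py
```

```text
t 24.05 z 0.0125 pack xy [-0.0566 -0.0004] yaw y 0.2021 F [-4.7  0.1]
```

Small steps from here until the wall pushes back.

Request:
drive_tool([
  [[0.001, 0, 0, 0, 0, 0, 60], [0.001, 0, 0, 0, 0, 0, 60], [0, 0, 0, 0, 0, 0, 60]],
])

```text
t: 24.35
eef_pos: [0.5743, 0.06, 0.0124]
ee_rot: [1.986, 2.433, 0.001]
ft_force: [1.7, -4.9, 4.8]
width: 0.6
gripper_force: 2.5
```

Request:
drive_tool([
  [[0.001, 0, 0, 0, 0, 0, 60], [0, 0, 0, 0, 0, 0, 60]],
])

```text
t: 24.55
eef_pos: [0.5741, 0.061, 0.0124]
ee_rot: [1.986, 2.433, 0.001]
ft_force: [0.8, -5.7, 4.6]
width: 0.604
gripper_force: 2.5
```

Request:
drive_tool([
  [[0.001, 0, 0, 0, 0, 0, 60], [0, 0, 0, 0, 0, 0, 60]],
])

```text
t: 24.75
eef_pos: [0.5739, 0.062, 0.0125]
ee_rot: [1.986, 2.433, 0.001]
ft_force: [1.5, -5.4, 3.8]
width: 0.604
gripper_force: 2.5
```

```bash
python3 st.py
```

```text
t 24.75 z 0.0125 pack xy [-0.0527 -0.0003] yaw y 0.202 F [-5.6 -0.4]
```

Request:
drive_tool([
  [[0.001, 0, 0, 0, 0, 0, 60], [0, 0, 0, 0, 0, 0, 60]],
])

```text
t: 24.95
eef_pos: [0.5738, 0.0626, 0.0124]
ee_rot: [1.985, 2.433, 0.0]
ft_force: [2.3, -6.9, 4.6]
width: 0.6
gripper_force: 3.6
```

Request:
drive_tool([
  [[0.001, 0, 0, 0, 0, 0, 60], [0, 0, 0, 0, 0, 0, 60]],
])

```text
t: 25.15
eef_pos: [0.5737, 0.0627, 0.0124]
ee_rot: [1.985, 2.433, -0.001]
ft_force: [1.4, -12.7, 3.7]
width: 0.601
gripper_force: 6.2
```

Request:
drive_tool([
  [[0.001, 0, 0, 0, 0, 0, 60], [0, 0, 0, 0, 0, 0, 60]],
])

```text
t: 25.35
eef_pos: [0.5737, 0.0627, 0.0125]
ee_rot: [1.984, 2.432, -0.002]
ft_force: [2.2, -17.6, 4.1]
width: 0.601
gripper_force: 8.9
```

It stopped hard at the expected depth, so it is home. I'll back off and check with the last picture.

Request:
drive_tool([
  [[-0.003, 0, 0, 0, 0, 0, 60], [-0.01, 0, 0, 0, 0, 0, 60], [-0.01, 0, -0.01, 0, 0, 0, 60], [0, 0, -0.045, 0, 0, 0, 60], [0, 0, -0.045, 0, 0, 0, 60], [0, 0, -0.045, 0, 0, 0, 60], [0, 0, -0.045, 0, 0, 0, 60], [0.02, 0, -0.03, 0, 0, 0, 60], [0, 0, 0, 0, 0, 0, 60], [0, 0, 0, 0, 0, 0, 60]],
])

```text
t: 26.35
eef_pos: [0.5734, 0.0621, 0.2329]
ee_rot: [1.985, 2.434, 0.002]
ft_force: [-0.5, -0.2, 0.4]
width: 0.6
gripper_force: 0.0
```

```bash
python3 st.py; python3 - <<'E'
from h import *
d=cam("wrist"); np.save("w7.npy",d,allow_pickle=True)
c=d["color"][40:260,210:430][:,:,::-1]
cv2.imwrite("pics/w7.png",cv2.resize(c,(594,594),interpolation=cv2.INTER_CUBIC))
E
```

```text
t 26.35 z 0.2329 pack xy [-0.0524  0.0002] yaw y 0.2027 F [-0.1  0.5]
```

View pics/w7.png

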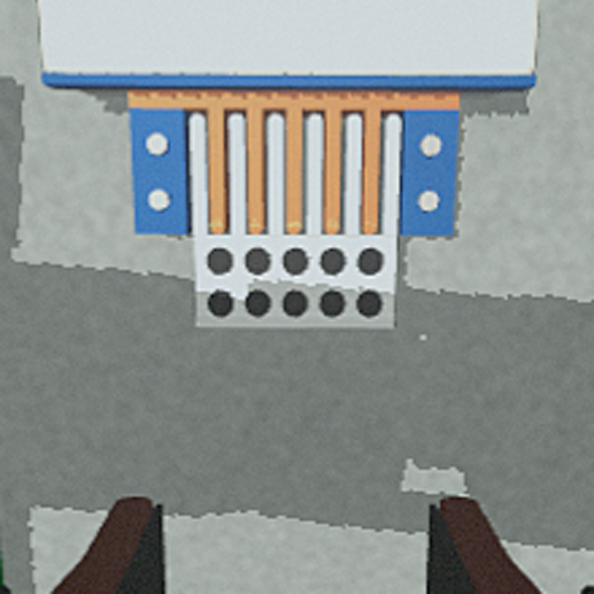

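The block's fins sit between the pack's fins. Its solid front at row 236 meets the mouth plane at row 235, parallel and with no gap.

```bash
python3 -c "
from plant import r
print(r.hand_in())"
```

```text
the job is handed in; nothing more can be done
None
```

The block is fully home in the cooler's fin pack: fins interleaved, flat, square with the mouth and no visible gap. I handed the job in at about 26 s; the hand-in returned no verdict.

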